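Turn the pitch pipe end for end in its rack bay

TASK

The orange pitch pipe lies in one of the two bays of the wooden rack with its round mouthpiece sticking out; I want to blow the flat beak at its other end instead. Draw the pipe out, lay it down on the cork mat and let go so that you can take it by the other half, then slide it back into the bay it came from, round end first and sound windows still on top, fully home against the back stop. Leave the wooden whistle in its bay, and the harmonicas, glass cup and rice paddle where they are.

Things in the scene. Friction and masses are not known exactly. Their poses are not given: they have to be found in the camera images.
- rack: Fixed wooden rack on a pine ledge. Origin: on the table, middle of its front; x points into the rack, away from the robot, y left along its front. Ledge: x 10 to 175, y -155 to 155 mm, top 28 mm high. At y = +50 and -50 mm are two level bays along x. At x = 130 mm four harmonicas stand up to 130 mm high, and at y = 116 mm a chrome capo is clipped, up to 125 mm high.
- left_stop (a point): Middle of the back stop's face of the bay at the rack's y = +50 mm, 49 mm above the table (where the pipe's end tip touches when home).
- right_stop (a point): The same for the bay at the rack's y = -50 mm.
- left_mouth (a point): Middle of the mouth of the bay at y = +50 mm, 100 mm in front of left_stop, 49 mm above the table. Each bay is a tunnel 26 mm wide and 25 mm high inside, with a 12 mm slit along its top; floor 38 mm, walls and lips up to 69 mm above the table. Over the first 12 mm the mouth flares about 4 mm to each side and its floor ramps down.
- right_mouth (a point): Middle of the mouth of the bay at y = -50 mm, 100 mm in front of right_stop.
- pipe: Loose orange pitch pipe, 140 mm long, 30 to 65 g, 22 mm wide (y) all along. Origin: its middle. x runs towards the flat beak, z up out of the side with two small black sound windows. Body: 90 mm long, 22 x 22 mm. Starts in either bay, beak in, 2 to 8 mm short of home, axis level 49 mm above the table. Fully home, 40 mm sticks out. On the mat its axis is 14 mm above the table.
- beak_tip (a point): Centre of the end of the flat beak (pipe x = +70 mm). The beak is 25 mm long, 22 mm wide, 9 mm thick.
- tube_tip (a point): Centre of the end of the round tube (pipe x = -70 mm). The tube is 25 mm long, 22 mm in diameter.
- mat: Fixed cork mat on the table in front of the rack, 130 (x) x 200 (y) x 3 mm. Origin: centre of its underside.
- whistle: Loose dark wooden whistle, a plain block 110 x 24 x 22 mm, in the other bay, sticking out about 30 mm. Origin: its middle, 49 mm above the table.
- harmonica1: Harmonica, 20 x 27 x 102 mm, standing on end loosely in one of the rack's four upright slots. Origin: centre of its foot, z up.
- harmonica2: Harmonica, 20 x 27 x 102 mm, standing on end loosely in one of the rack's four upright slots. Origin: centre of its foot, z up.
- harmonica3: Harmonica, 20 x 27 x 102 mm, standing on end loosely in one of the rack's four upright slots. Origin: centre of its foot, z up.
- harmonica4: Harmonica, 20 x 27 x 102 mm, standing on end loosely in one of the rack's four upright slots. Origin: centre of its foot, z up.
- votive: Empty glass votive cup, 60 mm across, 62 mm high, standing on the table to the left. Origin: centre of its underside.
- paddle: White plastic rice paddle, 216 mm long, 8 mm thick, lying on the table to the right. Origin: underside, about the middle of its length.
Things that resemble listed ones, but are neither listed nor needed, are in the scene too. Leave any blue look-alike of the pipe alone.

How it is judged:
On the way:
1. the pipe lies on the cork mat, let go (horizontal distance between pipe and mat below 0.075 m and height (world z) of pipe below 0.022 m and height (world z) of each of tube_tip, beak_tip below 0.024 m and contact force between the fingers and pipe below 0.05 N and linear speed of pipe below 0.03 m/s), for 0.2 s.
At the end, for the whole second after the job is handed in: The pipe rests in the bay it came from with its round tube's tip within 7 mm of the back stop's middle, beak sticking out, sound windows up (within 0.2 rad), in line with the bay (within 0.12 rad), at rest and released; the whistle is within 12 mm of its start ((distance between tube_tip and left_stop below 0.007 m or distance between tube_tip and right_stop below 0.007 m) and angle between pipe's own z axis and vertical below 0.2 rad and angle between the x axis of pipe and the x axis of rack, either way round below 0.12 rad and linear speed of pipe below 0.02 m/s and distance of whistle from where it was at the start of the episode below 0.012 m); the robot touches nothing.
It fails at once if a harmonica is moved over 25 mm or tipped over 0.3 rad, the glass cup moved over 20 mm or tipped over 0.4 rad, or the rice paddle moved over 30 mm (distance of any of harmonica1, harmonica2, harmonica3, harmonica4 from where it was at the start of the episode above 0.025 m or angle between any of harmonica1, harmonica2, harmonica3, harmonica4's own z axis and vertical above 0.3 rad or distance of votive from where it was at the start of the episode above 0.02 m or angle between votive's own z axis and vertical above 0.4 rad or distance of paddle from where it was at the start of the episode above 0.03 m).
It fails at once if the whistle is moved over 20 mm (distance of whistle from where it was at the start of the episode above 0.02 m).
It also fails if it takes over 61 s, if anything falls off the work surface, if the arm or the gripper's body presses on something with over 40 N, if the wrist force passes 120 N, or if a joint passes its speed limit or range.

ROBOT

A 7-joint arm with a two-finger parallel gripper is mounted at the origin on the work surface. World frame = base frame: x ahead of the robot, y to its left, z up, the work surface at z = 0. Lengths are in m, angles in rad, forces in N, time in s.
With the tool pointing down it reaches from about 0.425 to 0.925 m from the base axis. Payload 6.8 kg.
Tool frame: the origin (TCP) lies at the very end of the fingers, on their centre line; the grasp point (between the pads) lies 19 mm behind it; z points along the fingers, y is the line along which they close (so a half turn about z gives the same grasp; the last joint's range is limited). The gripper opens to 85 mm and grips with 20 to 120 N. Pads are 22 mm wide; open, the fingers measure 114 mm over their backs; the gripper's body (76 mm by 85 mm) begins 54 mm behind the grasp point. The pads swing forward as they close: fully open they stand 13 mm farther back than shut.
Start: joints at [-1.255, 0.477, 0.022, 1.555, -0.011, 1.109, -0.083], TCP at [0.278, 0.615, 0.231] pointing down, gripper open.
Joint ranges: [-2.96, 2.96], [-0.34, 2.1], [-1.41, 1.46], [0.24, 2.44], [-1.37, 4.51], [0.17, 1.92], [-2.96, 2.96]. Speed limits (rad/s): [2.39, 2.39, 3.14, 3.14, 3.14, 3.14, 3.14].

INTERFACE

Orientations are given as a rotation vector (axis times angle).
In Python, from bench import r gives the robot as it stands.
- The arm moves only by the tool play_rows, never from a script. Its argument "targets" is text: rows parted by semicolons, each of 5 numbers parted by spaces: the closure, from -1 (fully open) to 1 (shut), then the shift along the tool's x, y, z in m, then the turn about the tool's z in rad. In form: gripper dx dy dz spin; .... A call has 1 to 8 rows; each row is the pose to reach, as a shift and turn from the pose commanded when the call began, along the tool's axes at that moment; what a row does not reach only later rows make up. A row lasts 1/12 s, in which the tool goes at most 41.7 mm and 7.16 degrees, less where a joint would pass 70% of its speed; a pose out of reach is approached as far as the arm can. A call with a gripper value outside its range is refused whole. The fingers move at their own pace and stop on an object; "squeeze" is the grip in N (left out, the last holds). Time passes only in rows, so rows that repeat a pose let the fingers close. It gives the time, the measured TCP pose, the force, the opening and the grip force at its end, in the units of the state.
- r.get_obs(): the state, without advancing time (a new reading comes with each control period).
- r.grab_frame(name): name is "scene" or "side" or "wrist"; returns the picture (420x560x3 uint8, red, green, blue); there is no depth.
- r.camera_info(name): a dict with "fov_y" (degrees; the focal length in pixels is half the picture's height over the tangent of half this angle, whatever the lens; pixels are square), "cx", "cy" (the principal point, pixels), "k1" (the pictures are not rectified: a ray, as slopes to the right and down, at radius r is drawn at 1 + k1 r^2 times it, then the intrinsics apply), "position" and "rotation" of the camera in the world. Camera axes: x right, y down, z forward; pixel columns grow to the right and rows downward; lengths in m; the calibration is good to about 2 mm. A picture is of the moment at which its call begins: read the wrist's pose just before it. camera_info takes no time and is no camera call; for the wrist camera it gives the pose at the moment of the call.
- r.hand_in(): hands the job in; it is judged then, once.
The state is a dict: "clock": time; "joints": joint angles; "qvel": joint speeds; "tau": joint torques, N m; "tcp_pos": TCP position; "orientation": TCP orientation; "contact_force": force on the tool from outside, world axes, zero at the start; "moment": the same for the moment, N m; "grip_width": finger opening in m; "gripper_force": force on a finger pad.
Only numpy, scipy, OpenCV 4.12 (cv2) and the standard library are available. Lean on these libraries where they do the work, as an engineer would, in place of code of your own. Each camera call takes 0.05 s, during which the arm holds its last target. There are 200 camera calls.

## Working session

There is one attempt and no reset: what is moved stays moved. The work goes in short steps, Python scripts to look and compute and a tool call to move; the robot and the scene stay as the last step left them, time stands still between calls to the robot, and variables do not carry over. Pictures are saved under pics/ and viewed, at most 10 in all, crops included, and the job is handed in when it is done.

Besides the shell and the picture viewer there is one more tool, called after "Request:" in YAML: its name, and indented under it one key for each argument. play_rows: Moves the arm, as the interface text tells. Its arguments: {"type":"object","properties":{"targets":{"type":"string"},"squeeze":{"type":"number"}},"required":["targets"]}

```bash
mkdir -p pics; ls; python3 - <<'E'
from bench import r
import cv2,json
for n in ("scene","side"):
    print(n,r.camera_info(n))
    cv2.imwrite(f"pics/{n}0.png",cv2.resize(r.grab_frame(n)[:,:,::-1],(800,600),interpolation=cv2.INTER_CUBIC))
print(r.get_obs())
E
```

```text
pics
scene {'fov_y': 45.875465752347004, 'cx': 285.78196986930203, 'cy': 205.75379951533873, 'k1': 0.057624492285679826, 'position': array([ 1.12126297, -0.77509069,  0.66623186]), 'rotation': array([-2.06871273, -0.58584628,  0.34501793])}
side {'fov_y': 53.48259670567639, 'cx': 283.37578386922695, 'cy': 211.23752627861327, 'k1': 0.03058514237025517, 'position': array([0.42801555, 0.65487009, 0.62153146]), 'rotation': array([-0.38156472,  2.71525958, -1.29291796])}
{'clock': 0.1, 'joints': array([-1.25507328,  0.47776475,  0.02235287,  1.55630495, -0.01152658,
        1.10929892, -0.08308718]), 'qvel': array([-1.19133340e-04, -9.92615764e-05,  7.23848075e-04, -1.89854130e-03,
       -3.34071444e-04,  1.33523340e-03,  8.34246257e-04]), 'tau': array([ 4.45660291e-03, -5.97757351e+01,  1.61313727e+00, -2.81950772e+01,
        1.27145325e-02,  5.02522686e-03,  1.83466017e-05]), 'tcp_pos': array([0.27738878, 0.61480811, 0.23041151]), 'orientation': array([-6.60697073e-01, -3.07107934e+00,  2.55929790e-03]), 'contact_force': array([0.02731703, 0.28191811, 0.02002221]), 'moment': array([-0.01663666,  0.01169584,  0.04786043]), 'gripper_force': 0.0, 'grip_width': 0.08531957624303999}
```

View pics/scene0.png

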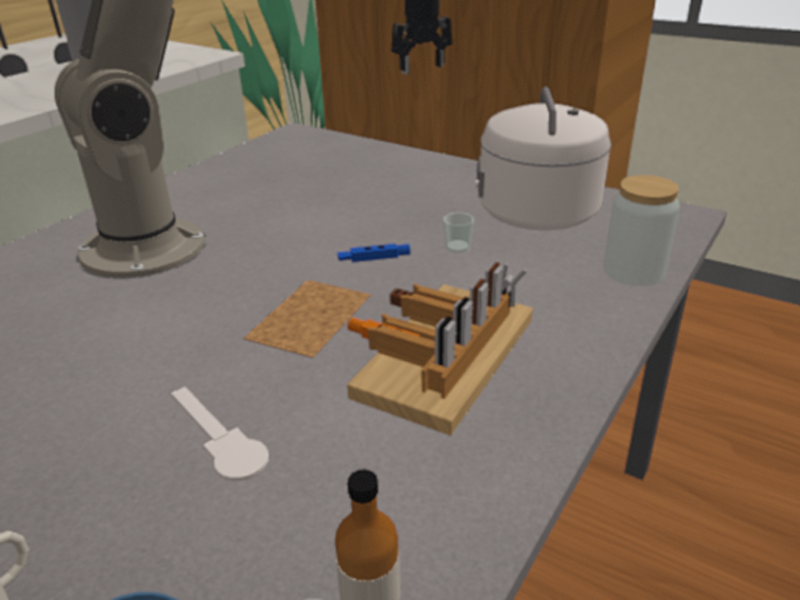

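View pics/side0.png

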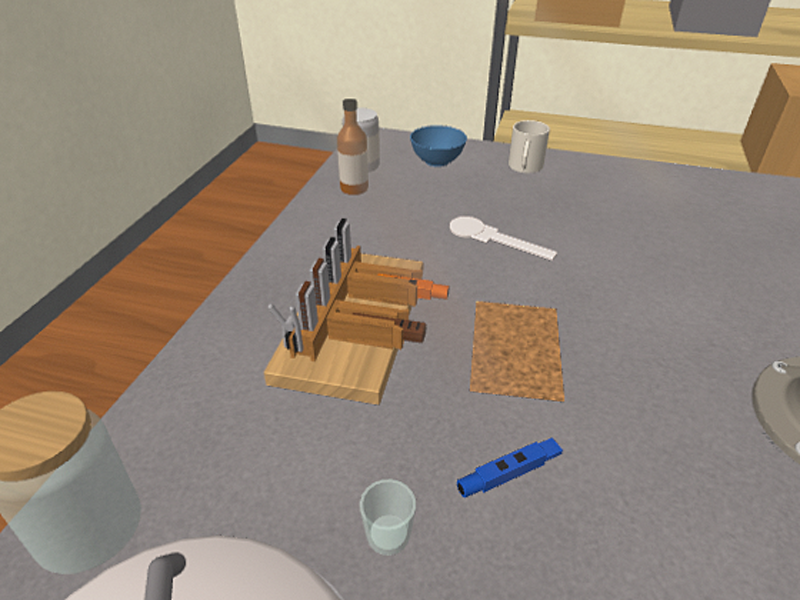

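The scene view shows the orange pipe in the right bay, with its tip at about (350,325). The dark whistle is in the left bay at (395,297), and the blue look-alike lies loose at (375,252). The side view agrees: orange tip (449,291), whistle (425,332), mat corners (475,301), (558,305), (564,399), (471,391). Next I'll turn these into world positions.

```bash
cat > h.py <<'E'
from bench import r
import cv2, numpy as np
from scipy.spatial.transform import Rotation as R
def K(c): f=210/np.tan(np.radians(c['fov_y']/2)); return np.array([[f,0,c['cx']],[0,f,c['cy']],[0,0,1]])
def at_z(c,pts,z,s=1.0):
    "pixels (divided by s, the picture's enlargement) -> world points at height z"
    p=(np.array(pts,float).reshape(-1,1,2)+.5)/s-.5
    u=cv2.undistortPoints(p,K(c),np.array([c['k1'],0,0,0.]))[:,0]
    d=R.from_rotvec(c['rotation']).apply(np.c_[u,np.ones(len(u))])
    o=np.array(c['position']); return o+d*((z-o[2])/d[:,2])[:,None]
def proj(c,P):
    Rm=R.from_rotvec(c['rotation']).as_matrix().T
    return cv2.projectPoints(np.array(P,float).reshape(-1,1,3),cv2.Rodrigues(Rm)[0],-Rm@np.array(c['position']),K(c),np.array([c['k1'],0,0,0.]))[0][:,0]
E
python3 - <<'E'
from h import *
np.set_printoptions(precision=4,suppress=True)
s=800/560
a=r.camera_info('side');b=r.camera_info('scene')
print('mat side',at_z(a,[(475,301),(558,305),(564,399),(471,391)],.003,s)[:,:2].tolist())
print('mat scene',at_z(b,[(310,281),(369,294),(314,355),(247,337)],.003,s)[:,:2])
print('ledge side FL BL',at_z(a,[(379,393),(266,374),(423,262)],.028,s)[:,:2])
print('ledge scene FR BR BL',at_z(b,[(351,388),(452,422),(532,309)],.028,s)[:,:2])
print('tube',at_z(a,[(449,291)],.049,s),at_z(b,[(350,325)],.049,s))
print('whistle end',at_z(a,[(426,329)],.049,s),at_z(b,[(392,298)],.049,s))
print('votive',at_z(a,[(388,545)],0,s),'paddle',at_z(a,[(467,227),(555,256)],.005,s))
print('blue',at_z(a,[(466,486),(558,448)],.011,s))
E
```

```text
mat side [[0.5192077826219377, -0.11296880293540779], [0.38680994020247267, -0.14102231542104737], [0.362795302782499, 0.0635097171230905], [0.48802931241332204, 0.08495305155994481]]
mat scene [[ 0.3715  0.063 ]
 [ 0.4896  0.0812]
 [ 0.5182 -0.1094]
 [ 0.395  -0.1269]]
ledge side FL BL [[ 0.6024  0.1457]
 [ 0.7614  0.1556]
 [ 0.6212 -0.162 ]]
ledge scene FR BR BL [[ 0.6337 -0.1682]
 [ 0.7886 -0.1559]
 [ 0.7688  0.1471]]
tube [[ 0.5559 -0.0689  0.049 ]] [[ 0.5596 -0.067   0.049 ]]
whistle end [[0.5686 0.0275 0.049 ]] [[0.5726 0.0309 0.049 ]]
votive [[0.5335 0.3303 0.    ]] paddle [[ 0.5759 -0.3315  0.005 ]
 [ 0.4034 -0.2795  0.005 ]]
blue [[0.4648 0.2412 0.011 ]
 [0.3651 0.1555 0.011 ]]
```

```bash
cat >> h.py <<'E'
def go(x,y,z,yaw):
    "shift in tool axes and spin to bring the TCP to x,y,z with the tool's y at world angle 90deg+yaw"
    o=r.get_obs(); T=R.from_rotvec(o['orientation']); M=T.as_matrix()
    d=T.inv().apply(np.array([x,y,z])-o['tcp_pos'])
    a=np.arctan2(M[1,1],M[0,1])-np.pi/2
    e=(yaw-a+np.pi/2)%np.pi-np.pi/2
    print('tool shift',d.round(4),'spin',round(-e,3),'rows>=',max(np.linalg.norm(d)/.0417,abs(e)/.125).__round__(1))
E
python3 - <<'E'
from h import *
go(.555,-.067,.19,.078)
E
```

```text
tool shift [-0.5334 -0.5073  0.0413] spin -0.502 rows>= 17.7
```

Request:
play_rows:
  targets: "-1 -0.2 -0.19 0.015 -0.2;-1 -0.2 -0.19 0.015 -0.2;-1 -0.2 -0.19 0.015 -0.2;-1 -0.2 -0.19 0.015 -0.2;-1 -0.2 -0.19 0.015 -0.2;-1 -0.2 -0.19 0.015 -0.2;-1 -0.2 -0.19 0.015 -0.2;-1 -0.2 -0.19 0.015 -0.2"

```text
clock: 0.77
tcp_pos: [0.3846, 0.3527, 0.2157]
orientation: [0.365, 3.12, -0.006]
contact_force: [-0.7, -0.6, 0.1]
grip_width: 0.0851
gripper_force: 0.0
```

```bash
python3 - <<'E'
from h import *
go(.555,-.067,.19,.078)
E
```

```text
tool shift [-0.2626 -0.3689  0.0274] spin -0.311 rows>= 10.9
```

Request:
play_rows:
  targets: "-1 -0.18 -0.25 0.02 -0.31;-1 -0.18 -0.25 0.02 -0.31;-1 -0.18 -0.25 0.02 -0.31;-1 -0.18 -0.25 0.02 -0.31;-1 -0.18 -0.25 0.02 -0.31;-1 -0.18 -0.25 0.02 -0.31;-1 -0.18 -0.25 0.02 -0.31;-1 -0.18 -0.25 0.02 -0.31"

```text
clock: 1.43
tcp_pos: [0.5028, 0.0716, 0.1961]
orientation: [-0.129, 3.139, -0.002]
contact_force: [1.1, -0.0, -0.3]
grip_width: 0.0855
gripper_force: 0.0
```

```bash
python3 - <<'E'
from h import *
go(.555,-.067,.19,.078)
E
```

```text
tool shift [-0.0407 -0.1424  0.0063] spin 0.004 rows>= 3.6
```

Request:
play_rows:
  targets: "-1 -0.041 -0.142 0.006 0;-1 -0.041 -0.142 0.006 0;-1 -0.041 -0.142 0.006 0;-1 -0.041 -0.142 0.006 0;-1 -0.041 -0.142 0.006 0;-1 -0.041 -0.142 0.006 0"

```text
clock: 1.93
tcp_pos: [0.5549, -0.0628, 0.1898]
orientation: [0.131, -3.138, 0.0]
contact_force: [-0.5, 1.0, -0.8]
grip_width: 0.0851
gripper_force: 0.0
```

```bash
python3 - <<'E'
from h import *
o=r.get_obs();c=r.camera_info('wrist');print(o['tcp_pos'],o['orientation'],c)
cv2.imwrite("pics/w1.png",cv2.resize(r.grab_frame('wrist')[:,:,::-1],(800,600),interpolation=cv2.INTER_CUBIC))
E
```

```text
[ 0.55488578 -0.06280258  0.18982666] [ 1.30944625e-01 -3.13805434e+00  2.89433145e-04] {'fov_y': 70.44635249877885, 'cx': 278.4996396055767, 'cy': 212.0167304775773, 'k1': -0.053153986176934925, 'position': array([ 0.48723815, -0.06810796,  0.33244364]), 'rotation': array([1.99451119, 2.16896087, 0.29293509])}
```

View pics/w1.png

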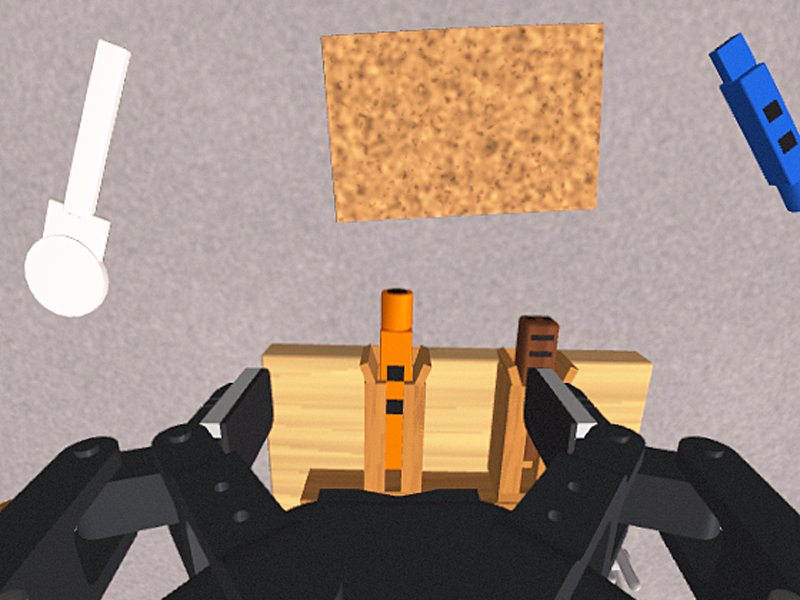

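The wrist view shows the orange pipe with its windows up. The tube end is at (398,290), the tube/body step at (397,330), and the flared mouth's front corners are at (366,347) and (430,347). The blue look-alike is on the right at (765,120) and is not needed.

```bash
python3 - <<'E'
from h import *
np.set_printoptions(precision=4,suppress=True)
s=800/560
c=r.camera_info('wrist')
print('tube top end, step',at_z(c,[(398,289),(397,331)],.060,s))
print('tunnel lips outer at back L/R (z69)',at_z(c,[(366,347),(430,347),(366,460),(425,460)],.069,s))
print('slit/pipe edges top',at_z(c,[(382,360),(411,360)],.060,s))
print('ledge front',at_z(c,[(263,354),(651,362)],.028,s))
print('mat',at_z(c,[(321,37),(604,23),(596,209),(337,222)],.003,s), at_z(c,[(321,37),(604,23),(596,209),(337,222)],.003,s).mean(0))
print('whistle end',at_z(c,[(521,317),(556,317)],.060,s))
E
```

```text
tube top end, step [[ 0.5519 -0.0606  0.06  ]
 [ 0.581  -0.0588  0.06  ]]
tunnel lips outer at back L/R (z69) [[ 0.5909 -0.0785  0.069 ]
 [ 0.5872 -0.0363  0.069 ]
 [ 0.6779 -0.0729  0.069 ]
 [ 0.6743 -0.0304  0.069 ]]
slit/pipe edges top [[ 0.603  -0.0673  0.06  ]
 [ 0.6013 -0.0473  0.06  ]]
ledge front [[ 0.6198 -0.1594  0.028 ]
 [ 0.6011  0.1444  0.028 ]]
mat [[ 0.3892 -0.1288  0.003 ]
 [ 0.3608  0.0685  0.003 ]
 [ 0.4892  0.0869  0.003 ]
 [ 0.5169 -0.1105  0.003 ]] [ 0.439 -0.021  0.003]
whistle end [[0.564  0.0237 0.06  ]
 [0.562  0.0476 0.06  ]]
```

```bash
python3 - <<'E'
from h import *
np.set_printoptions(precision=4,suppress=True)
s=800/560
o=r.get_obs();c=r.camera_info('wrist');print(o['tcp_pos'],o['qvel'],c['position'])
f=r.grab_frame('wrist'); m=cv2.inRange(cv2.cvtColor(f,cv2.COLOR_RGB2HSV),(8,200,150),(18,255,255)); m[:190]=0;m[:,:240]=0;m[:,320:]=0
for y in (207,215,225,240,250): 
    q=np.where(m[y])[0]; print(y,q.min(),q.max(),at_z(c,[((q.min()+q.max())/2,y)],.060 if y>235 else .055))
print(np.where(m.any(1))[0].min())
E
```

```text
[ 0.5547 -0.061   0.1898] [-0.0239 -0.0108 -0.0227  0.0104 -0.      0.0004  0.0024] [ 0.487  -0.0666  0.3325]
207 266 286 [[ 0.558  -0.0624  0.055 ]]
215 266 286 [[ 0.566  -0.0618  0.055 ]]
225 265 286 [[ 0.5762 -0.0614  0.055 ]]
240 264 285 [[ 0.59   -0.0612  0.06  ]]
250 264 285 [[ 0.6005 -0.0603  0.06  ]]
203
```

```bash
python3 - <<'E'
from h import *
print(r.get_obs()['tcp_pos'])
go(.572,-.062,.100,.075)
E
```

```text
[ 0.55457581 -0.06005943  0.18992715]
tool shift [-0.0173 -0.0036  0.0899] spin 0.013 rows>= 2.2
```

Request:
play_rows:
  targets: "-1 -0.017 -0.003 0.045 0.01;-1 -0.017 -0.003 0.09 0.01;-1 -0.017 -0.003 0.09 0.01;-1 -0.017 -0.003 0.09 0.01;-1 -0.017 -0.003 0.09 0.01;-1 -0.017 -0.003 0.09 0.01;-1 -0.017 -0.003 0.09 0.01;-1 -0.017 -0.003 0.09 0.01"

```text
clock: 2.7
tcp_pos: [0.5731, -0.0632, 0.1022]
orientation: [-0.12, 3.136, 0.0]
contact_force: [0.3, -0.2, -0.2]
grip_width: 0.0858
gripper_force: 0.0
```

```bash
python3 - <<'E'
from h import *
np.set_printoptions(precision=4,suppress=True)
o=r.get_obs();c=r.camera_info('wrist');print(o['tcp_pos'],o['qvel'],c['position'])
f=r.grab_frame('wrist'); m=cv2.inRange(cv2.cvtColor(f,cv2.COLOR_RGB2HSV),(8,200,150),(18,255,255)); m[:,:220]=0;m[:,340:]=0
t=np.where(m[150:].any(1))[0].min()+150; print('tip row',t, at_z(c,[(278,t)],.058))
for y in range(t+5,t+60,12):
    q=np.where(m[y])[0]; print(y,q.min(),q.max(),at_z(c,[((q.min()+q.max())/2,y)],.060))
go(.572,-.062,.042,.075)
cv2.imwrite("pics/w2.png",f[:,:,::-1])
E
```

```text
[ 0.5731 -0.0632  0.1022] [ 0.0027  0.0076  0.0004  0.0051 -0.0046 -0.0025  0.0004] [ 0.5048 -0.0681  0.2446]
tip row 207 [[ 0.5533 -0.0646  0.058 ]]
212 265 295 [[ 0.556  -0.0631  0.06  ]]
224 265 295 [[ 0.5641 -0.0624  0.06  ]]
236 265 295 [[ 0.5724 -0.0618  0.06  ]]
248 264 295 [[ 0.5809 -0.0615  0.06  ]]
260 264 295 [[ 0.5896 -0.0608  0.06  ]]
tool shift [0.0009 0.0014 0.0599] spin 0.001 rows>= 1.4
```

View pics/w2.png

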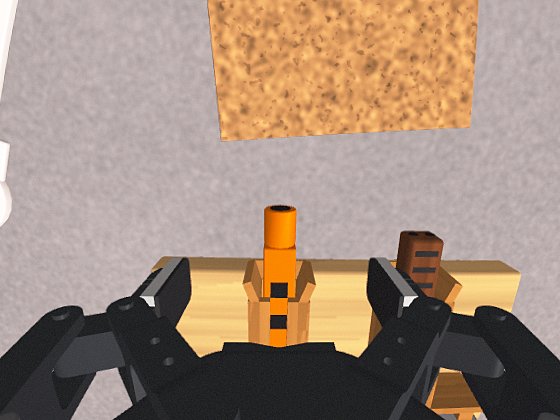

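The picture shows the pipe centred between the open fingers, with the tube end at (281,207), the mouth lips at (248,262) and (315,262), and the whistle clear at (418,255). I'll descend and grip.

Request:
play_rows:
  targets: "-1 0 0.001 0.03 0;-1 0 0.001 0.06 0;-1 0 0.001 0.06 0;-1 0 0.001 0.06 0;-1 0 0.001 0.06 0;-1 0 0.001 0.06 0"
  squeeze: 30

```text
clock: 3.25
tcp_pos: [0.5734, -0.0626, 0.0422]
orientation: [-0.119, 3.136, -0.0]
contact_force: [0.1, 0.1, 0.5]
grip_width: 0.0852
gripper_force: 0.0
```

Request:
play_rows:
  targets: "1 0 0 0 0;1 0 0 0 0;1 0 0 0 0;1 0 0 0 0;1 0 0 0 0;1 0 0 0 0;1 0 0 0 0;1 0 0 0 0"
  squeeze: 30

```text
clock: 3.92
tcp_pos: [0.572, -0.0623, 0.0403]
orientation: [-0.12, 3.139, 0.0]
contact_force: [-0.2, -0.1, 1.6]
grip_width: 0.0206
gripper_force: 32.7
```

Request:
play_rows:
  targets: "1 0.008 0 0 0;1 0.02 0 0 0;1 0.035 0 0 0;1 0.05 0 0 0;1 0.065 0 0 0;1 0.08 0 0 0;1 0.095 0 0 0;1 0.11 0 0 0"

```text
clock: 4.58
tcp_pos: [0.4606, -0.0708, 0.0402]
orientation: [0.119, -3.139, -0.0]
contact_force: [-0.1, -1.0, -0.6]
grip_width: 0.0207
gripper_force: 32.5
```

```bash
python3 - <<'E'
from h import *
o=r.get_obs();print(o['tcp_pos'],o['joints'],o['contact_force'])
E
```

```text
[ 0.46060447 -0.07083463  0.04016033] [-0.14432451  0.44343822  0.19695595  2.20001753 -0.17195445  0.51275564
  1.8310925 ] [-0.07667114 -1.03148291 -0.57691036]
```

Request:
play_rows:
  targets: "1 0.02 0 -0.03 0;1 0.015 0.01 -0.03 0.12;1 0.01 0.03 -0.03 0.24;1 0.008 0.05 -0.03 0.36;1 0.008 0.07 -0.03 0.48;1 0.008 0.085 -0.03 0.6;1 0.008 0.1 -0.03 0.72;1 0.008 0.102 -0.03 0.84"

```text
clock: 5.25
tcp_pos: [0.4455, 0.033, 0.0701]
orientation: [-1.174, -2.913, -0.001]
contact_force: [-0.4, -0.3, -0.2]
grip_width: 0.0209
gripper_force: 32.5
```

Request:
play_rows:
  targets: "1 0 0 0 0.12;1 0 0 0 0.24;1 0 0 0 0.36;1 0 0 0 0.48;1 0 0 0 0.6;1 0 0 0 0.66;1 0 0 0 0.66;1 0 0 0 0.66"

```text
clock: 5.92
tcp_pos: [0.4459, 0.0303, 0.0702]
orientation: [-2.05, -2.381, 0.001]
contact_force: [0.9, 0.2, -0.3]
grip_width: 0.0209
gripper_force: 32.5
```

```bash
python3 - <<'E'
from h import *
o=r.get_obs();print(o['tcp_pos'],o['joints'])
go(.445,.03,.009,-1.424+np.pi)
f=r.grab_frame('wrist');g=r.grab_frame('side')
cv2.imwrite("pics/w3.png",np.hstack([cv2.resize(f,(400,300)),g[130:330,230:500][:,:,:].copy() if 0 else cv2.resize(g[100:325,200:500],(400,300))])[:,:,::-1])
E
```

```text
[0.4459186  0.03032698 0.07015636] [-0.70826612  0.41537554  0.60923095  2.24841878 -0.42807836  0.58960151
  0.37171007]
tool shift [-0.0002 -0.0009  0.0612] spin 0.002 rows>= 1.5
```

View pics/w3.png

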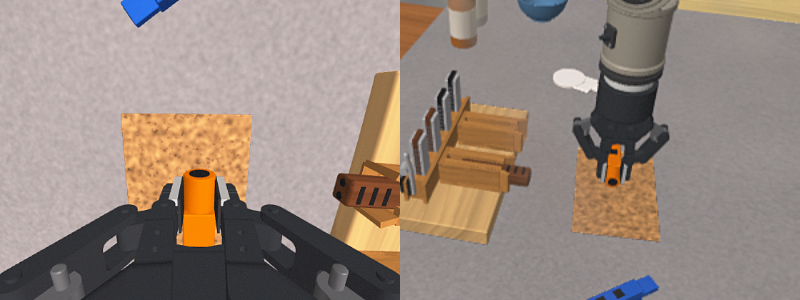

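The pipe is held level above the mat, windows up (left half: tube at (199,175); right half: pipe at (613,165) over the mat). I'll lower and release.

Request:
play_rows:
  targets: "1 0 0 0.025 0;1 0 0 0.045 0;1 0 0 0.056 0;1 0 0 0.06 0;1 0 0 0.062 0;1 0 0 0.064 0;1 0 0 0.065 0;1 0 0 0.065 0"

```text
clock: 6.68
tcp_pos: [0.447, 0.0304, 0.0057]
orientation: [2.052, 2.378, 0.001]
contact_force: [0.5, 0.1, -1.1]
grip_width: 0.0208
gripper_force: 32.6
```

Request:
play_rows:
  targets: "-1 0 0 0 0;-1 0 0 0 0;-1 0 0 0 0;-1 0 0 0 0;-1 0 0 0 0;-1 0 0 0 0;-1 0 0 -0.03 0;-1 0 0 -0.06 0"

```text
clock: 7.35
tcp_pos: [0.445, 0.0298, 0.0649]
orientation: [-2.052, -2.376, 0.006]
contact_force: [0.9, 0.1, 0.5]
grip_width: 0.0855
gripper_force: 0.0
```

Request:
play_rows:
  targets: "-1 -0.03 0 -0.03 0;-1 -0.06 0 -0.05 0;-1 -0.1 0 -0.05 0;-1 -0.1 0 -0.05 0;-1 -0.1 0 -0.05 0;-1 -0.1 0 -0.05 0;-1 -0.1 0 -0.05 0;-1 -0.1 0 -0.05 0"

```text
clock: 8.02
tcp_pos: [0.4608, -0.0671, 0.1148]
orientation: [-2.049, -2.38, 0.001]
contact_force: [0.3, 0.6, 0.2]
grip_width: 0.085
gripper_force: 0.0
```

```bash
python3 - <<'E'
from h import *
np.set_printoptions(precision=4,suppress=True)
s=r.camera_info('side');g=r.grab_frame('side')
c=r.camera_info('wrist');print(r.get_obs()['tcp_pos'],c['position'],c['rotation'])
f=r.grab_frame('wrist')
cv2.imwrite("pics/w4.png",np.hstack([cv2.resize(f,(500,375)),cv2.resize(g[200:300,290:370],(300,375))])[:,:,::-1])
E
```

```text
[ 0.4609 -0.0673  0.1149] [ 0.4501 -0.0007  0.2575] [2.8669 0.2152 0.0279]
```

View pics/w4.png

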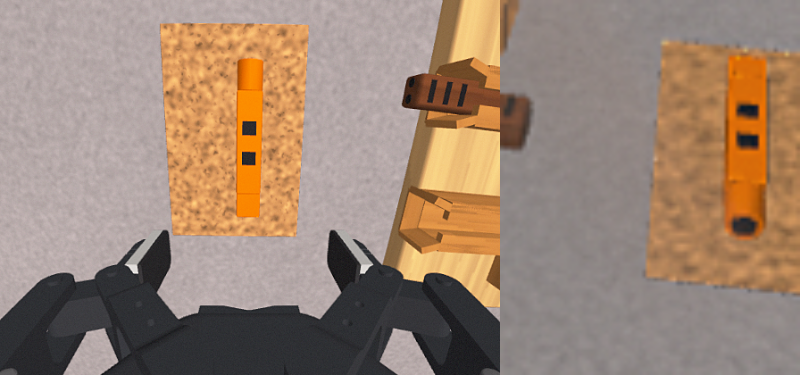

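The pipe lies flat on the mat, windows up: tube end (250,58), beak end (247,216), body step (246,194). The empty right bay's mouth is at the right, around (412,220).

```bash
python3 - <<'E'
from h import *
np.set_printoptions(precision=4,suppress=True)
c=r.camera_info('wrist');s=500/560
t=at_z(c,[(250,57)],.022,s)[0];e=at_z(c,[(247.5,217)],.0165,s)[0];w=at_z(c,[(246,194),(250.5,90)],.025,s)
print(t,e,np.linalg.norm(t-e),w,w[0]-w[1])
u=(e-t);u/=np.linalg.norm(u);yaw=np.arctan2(u[1],u[0]);g=e-.020*u;print('yaw',yaw,'grasp',g)
go(g[0],g[1],.007,yaw)
E
```

```text
[0.4441 0.0466 0.022 ] [ 0.463  -0.0939  0.0165] 0.14181014993726657 [[ 0.4579 -0.0686  0.025 ]
 [ 0.4484  0.0208  0.025 ]] [ 0.0095 -0.0894  0.    ]
yaw -1.4369173926544188 grasp [ 0.4603 -0.0741  0.0173]
tool shift [-0.0065 -0.0015  0.1079] spin 0.015 rows>= 2.6
```

Request:
play_rows:
  targets: "-1 -0.006 -0.001 0.03 0.01;-1 -0.006 -0.001 0.06 0.01;-1 -0.006 -0.001 0.085 0.01;-1 -0.006 -0.001 0.1 0.01;-1 -0.006 -0.001 0.108 0.01;-1 -0.006 -0.001 0.108 0.01;-1 -0.006 -0.001 0.108 0.01;-1 -0.006 -0.001 0.108 0.01"

```text
clock: 8.78
tcp_pos: [0.4618, -0.0746, 0.0081]
orientation: [2.063, 2.368, 0.002]
contact_force: [-0.1, 0.2, 0.4]
grip_width: 0.0855
gripper_force: 0.0
```

Request:
play_rows:
  targets: "1 0 0 0 0;1 0 0 0 0;1 0 0 0 0;1 0 0 0 0;1 0 0 0 0;1 0 0 0 0;1 0 0 0 0;1 0 0 0 0"
  squeeze: 35

```text
clock: 9.45
tcp_pos: [0.4612, -0.0746, 0.0076]
orientation: [-2.064, -2.368, -0.001]
contact_force: [-0.5, 0.4, 5.7]
grip_width: 0.0215
gripper_force: 37.5
```

Request:
play_rows:
  targets: "1 0 0 -0.02 0;1 0 0 -0.05 0;1 0 0 -0.085 0;1 0 0 -0.1 0;1 0 0 -0.1 0.12;1 0 0 -0.1 0.24;1 0 0 -0.1 0.36;1 0 0 -0.1 0.48"

```text
clock: 10.12
tcp_pos: [0.461, -0.0745, 0.1075]
orientation: [-2.573, -1.802, -0.001]
contact_force: [-1.1, 1.1, -0.9]
grip_width: 0.0209
gripper_force: 36.8
```

Request:
play_rows:
  targets: "1 0 0 0 0.12;1 0 0 0 0.24;1 0 0 0 0.36;1 0 0 0 0.48;1 0 0 0 0.6;1 0 0 0 0.72;1 0 0 0 0.84;1 0 0 0 0.96"

```text
clock: 10.78
tcp_pos: [0.4609, -0.0745, 0.1073]
orientation: [-3.114, -0.41, 0.0]
contact_force: [1.0, 0.0, -0.2]
grip_width: 0.0212
gripper_force: 36.8
```

```bash
python3 - <<'E'
from h import *
o=r.get_obs();print(o['tcp_pos'],o['joints'])
go(.452,-.0705,.09,.07)
E
```

```text
[ 0.46090547 -0.07445303  0.10727217] [-0.80507881  0.54983632  1.08768845  2.19781073 -0.70145469  0.80012465
 -0.56268024]
tool shift [-0.0076 -0.0061  0.0173] spin 0.192 rows>= 1.5
```

Request:
play_rows:
  targets: "1 -0.008 -0.006 0.017 0.12;1 -0.008 -0.006 0.017 0.19;1 -0.008 -0.006 0.017 0.19;1 -0.008 -0.006 0.03 0.19;1 -0.008 -0.006 0.035 0.19;1 -0.008 -0.006 0.035 0.19;1 -0.008 -0.006 0.035 0.19;1 -0.008 -0.006 0.035 0.19"

```text
clock: 11.45
tcp_pos: [0.4521, -0.0711, 0.0727]
orientation: [-3.139, -0.123, -0.001]
contact_force: [0.0, 0.3, -0.5]
grip_width: 0.0209
gripper_force: 36.8
```

```bash
python3 - <<'E'
from h import *
np.set_printoptions(precision=4,suppress=True)
o=r.get_obs();c=r.camera_info('wrist');print(o['tcp_pos'],o['orientation'],c['position'],c['rotation'])
go(.452,-.0705,.0725,.07)
f=r.grab_frame('wrist')
cv2.imwrite("pics/w5.png",cv2.resize(f[:,:,::-1],(800,600),interpolation=cv2.INTER_CUBIC))
E
```

```text
[ 0.4521 -0.0711  0.0727] [-3.139  -0.1228 -0.0009] [ 0.5179 -0.0656  0.2153] [ 2.1546 -1.9912 -0.269 ]
tool shift [-0.     -0.0006  0.0002] spin 0.008 rows>= 0.1
```

View pics/w5.png

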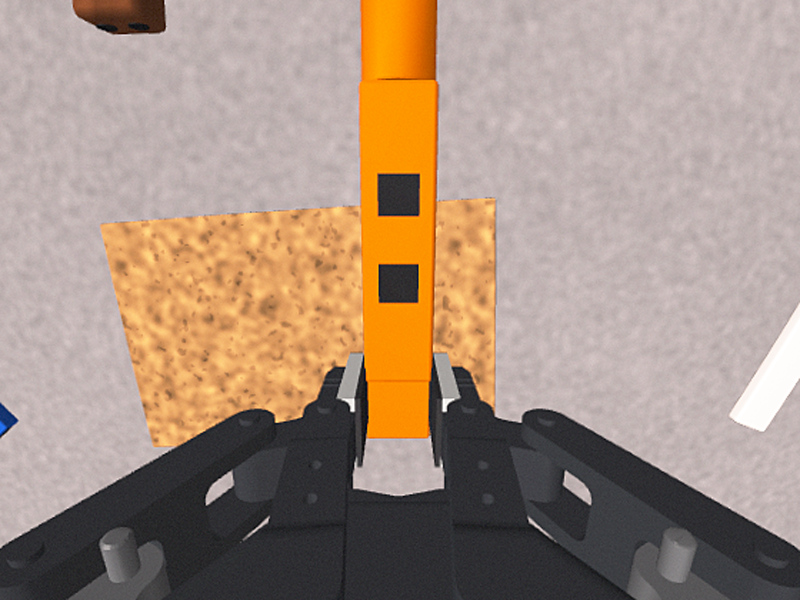

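The pipe is straight in the grip, windows up: tube step corners (360,80) and (438,80), beak step corners (364,380) and (434,380). The body widens towards the tube, so I'll check its pitch with PnP.

```bash
python3 - <<'E'
from h import *
np.set_printoptions(precision=4,suppress=True)
c=r.camera_info('wrist');s=800/560
P=np.array([(-45,11,11),(-45,-11,11),(45,-11,11),(45,11,11)])/1e3   # beak towards -x world: pipe +y is image right
I=(np.array([(438,80),(360,80),(364,380),(434,380)],float)+.5)/s-.5
ok,rv,tv=cv2.solvePnP(P,I,K(c),np.array([c['k1'],0,0,0.]))
C=R.from_rotvec(c['rotation']);M=(C*R.from_rotvec(rv[:,0])).as_matrix()
print('pipe x',M[:,0],'z',M[:,2],'centre',C.apply(tv[:,0])+c['position'])
e=at_z(c,I,.079+.011);print(e, e[0]-e[1],e[3]-e[2],(e[0]+e[1]-e[2]-e[3])/2)
# windows from the finger frame; step ends predicted if level with axis z=.079
print('optical axis',C.apply([0,0,1]))
E
```

```text
pipe x [-0.9933 -0.0786  0.0842] z [0.084  0.006  0.9964] centre [ 0.5022 -0.067   0.0761]
[[ 0.5471 -0.074   0.09  ]
 [ 0.5454 -0.053   0.09  ]
 [ 0.4572 -0.0592  0.09  ]
 [ 0.459  -0.0817  0.09  ]] [ 0.0017 -0.0211  0.    ] [ 0.0018 -0.0225  0.    ] [0.0882 0.007  0.    ]
optical axis [-0.2634 -0.0198 -0.9645]
```

```bash
python3 - <<'E'
from h import *
from scipy.optimize import least_squares
np.set_printoptions(precision=4,suppress=True)
c=r.camera_info('wrist')
f=r.grab_frame('wrist').astype(float)
sat=(f[:,:,0]-f[:,:,2])  # orange: R-B high
rows=[62,66,70,75,80,85,90,95,100,105,110,115,225,232]
I=[]
for y in rows:
    v=sat[y]-110
    l=next(x for x in range(279,150,-1) if v[x]<0 and x<262); q=next(x for x in range(296,400) if v[x]<0)
    l=l+(-v[l])/(v[l+1]-v[l]); q=q-1+v[q-1]/(v[q-1]-v[q]); I.append((l,q)); print(y,round(l,2),round(q,2),end='; ')
I=np.array(I)
# body vs windows: model edges as two 3D lines 22 mm apart
def res(p):
    y0,z0,yaw,pit=p; t=np.linspace(-.06,.07,60)
    d=np.array([np.cos(yaw)*np.cos(pit),np.sin(yaw)*np.cos(pit),np.sin(pit)]); n=np.array([-np.sin(yaw),np.cos(yaw),0])
    b=np.array([.5,y0,z0]); out=[]
    for k,sg in ((0,1),(1,-1)):
        px=proj(c,b+np.outer(t,d)+sg*.011*n); o=np.argsort(px[:,1])
        out+=list(np.interp(rows,px[o,1],px[o,0])-I[:,k])
    return out
sol=least_squares(res,[-.067,.09,.07,0]);print('\n',sol.x,np.abs(sol.fun).max())
E
```

```text
62 250.61 306.2; 66 250.83 306.19; 70 250.8 305.89; 75 250.84 305.85; 80 250.96 305.7; 85 250.99 305.68; 90 251.22 305.62; 95 251.21 305.62; 100 251.46 305.44; 105 251.45 305.41; 110 251.6 305.15; 115 251.62 305.19; Traceback (most recent call last):
  File "<stdin>", line 11, in <module>
StopIteration
```

```bash
cat > pitch.py <<'E'
from h import *
from scipy.optimize import least_squares
np.set_printoptions(precision=4,suppress=True)
c=r.camera_info('wrist'); print(r.get_obs()['tcp_pos'])
f=r.grab_frame('wrist').astype(float); v_=f[:,:,0]-f[:,:,2]
rows=list(range(62,240,6)); I=[]; ok=[]
for y in rows:
    v=v_[y]-170; v[262:296]=60
    l=278
    while v[l]>0:l-=1
    q=280
    while v[q]>0:q+=1
    I.append((l+(-v[l])/(v[l+1]-v[l]), q-1+v[q-1]/(v[q-1]-v[q])))
I=np.array(I)
def res(p):
    y0,z0,yaw,pit=p; t=np.linspace(-.06,.08,80)
    d=np.array([np.cos(yaw)*np.cos(pit),np.sin(yaw)*np.cos(pit),np.sin(pit)]); n=np.array([-np.sin(yaw),np.cos(yaw),0])
    b=np.array([.5,y0,z0]); out=[]
    for k,sg in ((0,1),(1,-1)):
        px=proj(c,b+np.outer(t,d)+sg*.011*n); o=np.argsort(px[:,1])
        out+=list(np.interp(rows,px[o,1],px[o,0])-I[:,k])
    return out
s=least_squares(res,[-.067,.085,.07,0],loss='soft_l1',f_scale=.3)
print('y at x=.5, z top, yaw, pitch:',s.x,'res',np.array(res(s.x)).round(1))
E
python3 pitch.py
```

```text
[ 0.4521 -0.071   0.0727]
y at x=.5, z top, yaw, pitch: [-0.0667  0.0868  0.0766 -0.0372] res [ 0.1 -0.   0.  -0.   0.1 -0.   0.  -0.1 -0.1  0.  -0.2 -0.1 -0.3 -0.2
  0.1  0.1  0.1  0.2  0.2  0.3 -0.   0.  -0.1 -0.1 -0.1  0.   0.   0.1
 -0.1 -0.2  0.   0.   0.   0.  -0.  -0.1 -0.   0.1  0.2  0.1  0.1  0.1
  0.   0.  -0.2 -0.2 -0.2 -0.2 -0.  -0.  -0.  -0.1 -0.  -0.1  0.1  0.1
  0.1  0.1  0.1  0. ]
```

Request:
play_rows:
  targets: "1 0 0.001 0.012 0;1 0 0.001 0.024 0;1 0 0.001 0.024 0;1 0 0.001 0.024 0;1 0 0.001 0.024 0;1 0 0.001 0.024 0"

```text
clock: 12.1
tcp_pos: [0.4522, -0.072, 0.0489]
orientation: [3.139, 0.122, 0.001]
contact_force: [1.0, -0.4, -1.3]
grip_width: 0.021
gripper_force: 36.8
```

```bash
python3 - <<'E'
from h import *
f=r.grab_frame('side');g=r.grab_frame('scene')
print(r.get_obs()['tcp_pos'])
cv2.imwrite("pics/s6.png",np.hstack([cv2.resize(f[150:270,230:390],(400,300),interpolation=cv2.INTER_CUBIC),cv2.resize(g[175:295,190:350],(400,300),interpolation=cv2.INTER_CUBIC)])[:,:,::-1])
E
```

```text
[ 0.45219194 -0.07195188  0.0487427 ]
```

View pics/s6.png

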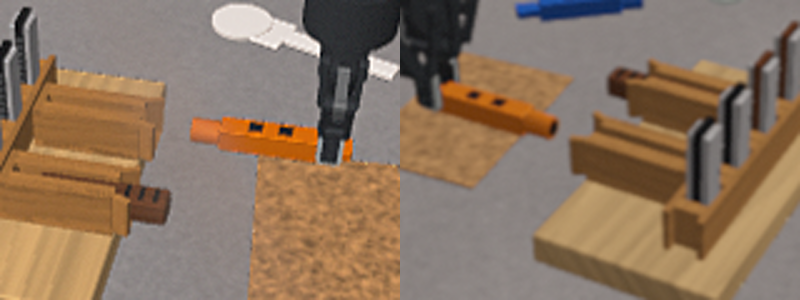

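Side and scene crops show the pipe level and lined up just short of the right bay's mouth (tube tip (193,130) left, (553,125) right). I'll insert slowly while watching the force.

Request:
play_rows:
  targets: "1 0.006 0 0 0;1 0.012 0 0 0;1 0.018 0 0 0;1 0.022 0 0 0;1 0.026 0 0 0;1 0.03 0 0 0;1 0.033 0 0 0;1 0.036 0 0 0"

```text
clock: 12.87
tcp_pos: [0.488, -0.0691, 0.0482]
orientation: [3.139, 0.122, -0.0]
contact_force: [0.5, 0.2, -0.0]
grip_width: 0.0209
gripper_force: 36.8
```

Request:
play_rows:
  targets: "1 0.003 0 0 0;1 0.006 0 0.0005 0;1 0.009 0 0.0005 0;1 0.012 0 0.001 0;1 0.015 0 0.001 0;1 0.018 0 0.0015 0;1 0.02 0 0.0015 0;1 0.02 0 0.0015 0"

```text
clock: 13.53
tcp_pos: [0.5082, -0.0675, 0.0468]
orientation: [3.139, 0.123, 0.0]
contact_force: [-0.5, -0.1, -0.4]
grip_width: 0.0212
gripper_force: 36.8
```

Request:
play_rows:
  targets: "1 0.004 0 0.0003 0;1 0.008 0 0.0006 0;1 0.012 0 0.0009 0;1 0.016 0 0.0012 0;1 0.02 0 0.0015 0;1 0.024 0 0.0018 0;1 0.028 0 0.002 0;1 0.03 0 0.002 0"

```text
clock: 14.2
tcp_pos: [0.5383, -0.0651, 0.0448]
orientation: [3.139, 0.123, 0.0]
contact_force: [-0.6, 0.7, -0.9]
grip_width: 0.0213
gripper_force: 36.8
```

Request:
play_rows:
  targets: "1 0.004 0 0.0003 0;1 0.008 0 0.0006 0;1 0.012 0 0.0009 0;1 0.016 0 0.0012 0;1 0.02 0 0.0014 0;1 0.023 0 0.0016 0;1 0.026 0 0.0018 0;1 0.028 0 0.0018 0"

```text
clock: 14.87
tcp_pos: [0.5659, -0.0631, 0.043]
orientation: [3.139, 0.122, 0.0]
contact_force: [0.0, -0.5, 0.0]
grip_width: 0.0212
gripper_force: 36.8
```

Smooth so far. Now small steps until it meets the back stop.

Request:
play_rows:
  targets: "1 0.002 0 0 0;1 0.004 0 0 0;1 0.006 0 0 0;1 0.008 0 0 0;1 0.009 0 0 0;1 0.01 0 0 0;1 0.01 0 0 0"

```text
clock: 15.45
tcp_pos: [0.5756, -0.0624, 0.043]
orientation: [3.139, 0.122, 0.0]
contact_force: [-0.3, 0.3, -0.4]
grip_width: 0.0209
gripper_force: 36.8
```

Request:
play_rows:
  targets: "1 0.001 0 0 0;1 0.002 0 0 0;1 0.003 0 0 0;1 0.004 0 0 0;1 0.004 0 0 0"

```text
clock: 15.87
tcp_pos: [0.5797, -0.062, 0.043]
orientation: [3.139, 0.122, 0.0]
contact_force: [0.2, -0.6, -0.1]
grip_width: 0.0209
gripper_force: 36.8
```

Request:
play_rows:
  targets: "1 0.001 0 0 0;1 0.002 0 0 0;1 0.003 0 0 0;1 0.003 0 0 0"

```text
clock: 16.2
tcp_pos: [0.5827, -0.0618, 0.043]
orientation: [3.139, 0.122, 0.0]
contact_force: [0.1, 0.7, -0.1]
grip_width: 0.0209
gripper_force: 36.8
```

```bash
python3 - <<'E'
from h import *
f=r.grab_frame('wrist')
cv2.imwrite("pics/w7.png",cv2.resize(f[120:420,80:480,::-1],(800,600),interpolation=cv2.INTER_CUBIC))
E
```

```text
(no output)
```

View pics/w7.png

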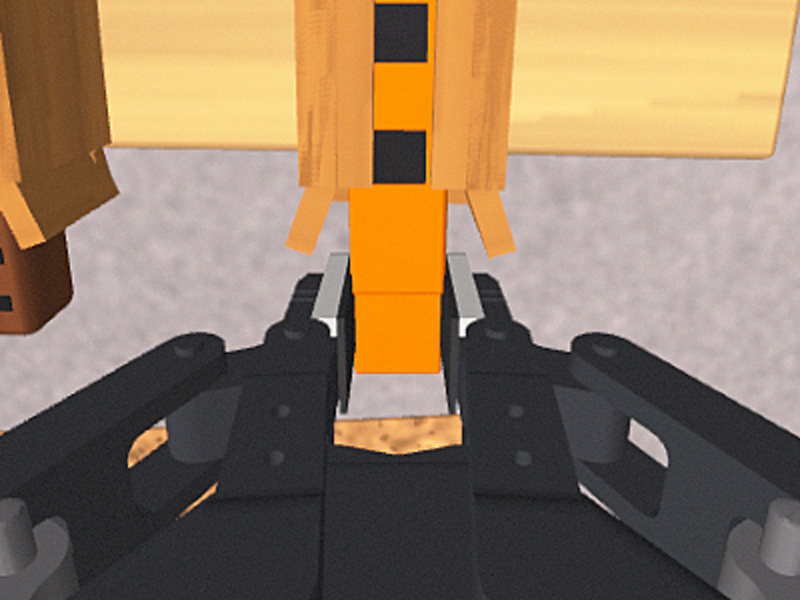

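The pipe is in the right bay, beak out: inner lip edge at row 186, wing fronts at row 250, beak step at row 292, beak end at row 372. The pads are short of the wings.

```bash
python3 - <<'E'
from h import *
np.set_printoptions(precision=4,suppress=True)
c=r.camera_info('wrist');o=np.array([80,120])
def q(p,z): return at_z(c,[np.array(p)/2+o],z)[0]
print(q((405,187),.069),'wings',q((300,250),.069),q((503,250),.069),'step',q((398,292),.060),'beak end',q((398,373),.0535),'bay sides',q((300,180),.069),q((506,180),.069))
E
```

```text
[ 0.6162 -0.0604  0.069 ] wings [ 0.6008 -0.0395  0.069 ] [ 0.6041 -0.0821  0.069 ] step [ 0.5885 -0.0612  0.06  ] beak end [ 0.5629 -0.0632  0.0535] bay sides [ 0.616 -0.039  0.069] [ 0.6193 -0.0807  0.069 ]
```

Request:
play_rows:
  targets: "1 0.001 0 0 0;1 0.002 0 0 0;1 0.002 0 0 0"

```text
clock: 16.5
tcp_pos: [0.584, -0.0617, 0.0428]
orientation: [-3.139, -0.122, 0.002]
contact_force: [-1.7, -0.1, 0.6]
grip_width: 0.0211
gripper_force: 36.9
```

Request:
play_rows:
  targets: "1 0.001 0 0 0;1 0.0015 0 0 0;1 0.0015 0 0 0"

```text
clock: 16.75
tcp_pos: [0.5841, -0.0617, 0.0427]
orientation: [-3.138, -0.121, 0.005]
contact_force: [-6.5, -0.3, 3.5]
grip_width: 0.0205
gripper_force: 37.3
```

Force built up to −6.5 N with no further advance, so the pipe is at the stop. I'll release and retreat.

Request:
play_rows:
  targets: "1 -0.001 0 0 0;-1 -0.001 0 0 0;-1 -0.001 0 0 0;-1 -0.001 0 0 0;-1 -0.001 0 0 0;-1 -0.001 0 0 0;-1 -0.001 0 -0.02 0;-1 -0.001 0 -0.05 0"

```text
clock: 17.42
tcp_pos: [0.5833, -0.061, 0.0914]
orientation: [-3.139, -0.122, 0.007]
contact_force: [-0.1, 0.7, -0.3]
grip_width: 0.0856
gripper_force: 0.0
```

Request:
play_rows:
  targets: "-1 0 0 -0.03 0;-1 -0.02 0 -0.06 0;-1 -0.04 0 -0.09 0;-1 -0.04 0 -0.09 0;-1 -0.04 0 -0.09 0;-1 -0.04 0 -0.09 0"

```text
clock: 17.92
tcp_pos: [0.5454, -0.0639, 0.1827]
orientation: [-3.138, -0.124, -0.0]
contact_force: [0.6, 0.0, -0.6]
grip_width: 0.0853
gripper_force: 0.0
```

```bash
python3 - <<'E'
from h import *
np.set_printoptions(precision=4,suppress=True)
c=r.camera_info('wrist');f=r.grab_frame('wrist');g=r.grab_frame('side');print(c['position'],proj(c,[(.563,-.0632,.0535),(.6025,-.06,.069)]))
cv2.imwrite("pics/e8.png",np.hstack([cv2.resize(f,(400,300)),cv2.resize(g[150:270,230:390],(400,300))])[:,:,::-1])
E
```

```text
[ 0.6113 -0.0584  0.3252] [[279.9868 184.8172]
 [280.0272 141.5639]]
```

View pics/e8.png

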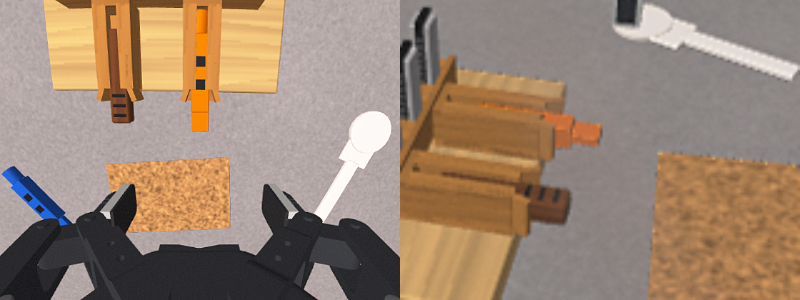

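The pipe is home in the right bay with its beak out and windows up: the beak end at (200,132) is where the fully home position projects. The whistle and the other objects look undisturbed, and the gripper is clear.

```bash
python3 -c "
from bench import r
print(r.hand_in())"
```

```text
the job is handed in; nothing more can be done
None
```

The pipe is back in the right-hand bay, round end first against the back stop with the sound windows up, let go after a stop on the cork mat; the job is handed in (it returned no verdict), and the last pictures showed nothing else moved.

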